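# Clamp the circuit board with the slotted cam screw

### The job

Take the flat screwdriver from its stand and use it to turn the slotted screw of the board holder clockwise (seen from above) as far as it goes, so that the jaw clamps the circuit board. Press only lightly while you turn the blade about to find the slot, then put the screwdriver back upright in its stand. Leave everything else on the bench alone.

Things in the scene. Friction and masses are not known exactly. Their poses are not given: they have to be found in the camera images.
- driver: Flat screwdriver, 135 mm long, 60 to 130 g, standing blade down in its stand at any yaw. Origin: middle of the blade's tip; z up the shaft to the handle, x along the blade's width. Blade 12 mm wide (x), 2.5 thick (y), 14 long; round shaft 8 mm; black ribbed handle 24 x 24 mm square (sides along x and y), 60 to 130 mm above the tip, with a 20 mm round grey cap to 135 mm.
- driver_tip (a point): Middle of the blade's tip (the origin of the screwdriver).
- driver_grip (a point): On the screwdriver's axis in the handle, 100 mm above the tip: a good height to grip it.
- stand: Dark steel screwdriver stand fixed to the bench, 60 x 60 x 66 mm high, with one upright through hole of 18 mm (3 mm chamfer) in the middle. Origin: centre of its underside. The screwdriver stands in it, the underside of its handle resting on the stand's top, its tip 6 mm above the bench.
- holder: Circuit board holder fixed to the bench: dark base plate 110 (x) x 200 (y) x 14 mm; at its -y end an aluminium tower 60 (x) x 46 (y) mm with its top 45 mm above the bench and the screw in a bore in the middle of it; at its +y end a fixed stop 42 mm high with a spring-loaded jaw before it. Origin: centre of its underside, z up.
- bore (a point): Centre of the bore's mouth in the tower's top face (holder's axes). Bore upright, 13.4 mm wide, 3 mm chamfer. 4 mm below this point is the flat top of the brass screw head, 13 mm across; straight slot 3.6 mm wide, 4 deep. Slot direction not measured: it starts within 30 degrees either way of the holder's y axis. The blade drops in within 5 to 10 degrees of it and has up to 0.35 rad of play.
- screw (a joint): How far the slotted screw has been turned clockwise seen from above, rad: 0 at the start whatever way the slot points, stop at 1.35. It needs about 0.06 N m, stays where it is left, and moves the jaw 3 mm per rad. From about 0.6 the jaw pushes the board against the spring-loaded far jaw (2 N plus 4 N per mm) and the torque rises to about 0.1 N m at the stop.
- seat (a joint): How far the screw is pressed down into the bore against its spring, m: 0 untouched, bottoms at 0.009. It starts to sink at 2.5 N and takes 2.5 N more for each mm. When the blade finds the slot, the spring lifts the screw back over it by up to the slot's 4 mm. Pressing it deeper than 6 mm (17.5 N) damages it.
- jaw: Steel sliding jaw of the holder, 80 (x) x 12 (y) mm, top 37 mm above the bench with a small lug to 43 mm, between tower and board. Driven by the screw towards the holder's +y. Origin: at the holder's origin, moving with the jaw.
- board: Green circuit board with a few chips, 64 x 80 x 4 mm, about 60 g, loose on two rails between the jaws, its underside 22 mm above the bench; 1.8 mm of slack along the holder's y at the start. Origin: centre of its underside, x and y along the holder's.
- charger: Bystander: white charger block 50 x 50 x 28 mm. Origin: centre of its underside.
- phone: Bystander: black phone lying flat, 148 x 72 x 9 mm. Origin: centre of its underside.
- parts_tray: Bystander: grey divided parts tray 100 x 140 x 25 mm. Origin: centre of its underside.
- spool: Bystander: white spool, 54 mm in diameter, 42 mm high. Origin: centre of its underside.
- jar: Bystander: small jar, 48 mm in diameter, 55 mm high. Origin: centre of its underside.
- mouse: Bystander: computer mouse 100 x 58 x 30 mm. Origin: centre of its underside.
- brush: Bystander: small brush 170 mm long lying on the bench.
Things that resemble listed ones, but are neither listed nor needed, are in the scene too. Several things have the shape of the board; the one meant has the colours described above.

How it is judged:
By the outcome, as a careful person would: the job done as asked, in the order asked, and still so for the second after the job is handed in, with the robot touching nothing.
It also fails if it takes over 72 s, if anything falls off the work surface, if the arm or the gripper's body presses on something with over 40 N, if the wrist force passes 120 N, or if a joint passes its speed limit or range.

### The arm

A 7-joint arm with a two-finger parallel gripper is mounted at the origin on the work surface. World frame = base frame: x ahead of the robot, y to its left, z up, the work surface at z = 0. Lengths are in m, angles in rad, forces in N, time in s.
With the tool pointing down it reaches from about 0.4 to 0.875 m from the base axis. Payload 19.3 kg.
Tool frame: the origin (TCP) lies midway between the tips of the shut fingers; the grasp point (between the pads) lies 19 mm behind it; z points along the fingers, y is the line along which they close (so a half turn about z gives the same grasp; the last joint's range is limited). The gripper opens to 85 mm and grips with 20 to 120 N. Pads are 22 mm wide; open, the fingers measure 114 mm over their backs; the gripper's body (76 mm by 85 mm) begins 54 mm behind the grasp point. The pads swing forward as they close: fully open they stand 13 mm farther back than shut.
Start: joints at [1.071, 0.521, -0.036, 1.599, 0.021, 1.021, -0.113], TCP at [0.26, -0.568, 0.231] pointing down, gripper open.
Joint ranges: [-2.91, 2.91], [-0.3, 2.13], [-1.5, 1.42], [0.17, 2.43], [-1.26, 4.41], [0.16, 1.93], [-2.52, 2.52]. Speed limits (rad/s): [1.89, 1.89, 2.39, 2.39, 3.01, 3.01, 3.01].

### API

Orientations are given as a unit quaternion [w, x, y, z].
In Python, from cell import ctrl, viewer gives the robot as it stands.
- The arm moves only by the shell command python3 -m pendant 'ROWS' [OPENING] [FORCE]. ROWS is 1 to 5 rows, parted by a bar, with the numbers parted by spaces; each row has 6 numbers: dx, dy, dz in units of 5 mm, then a rotation vector rx, ry, rz in units of 0.2 rad; each row is the pose to reach, as a shift and turn from the pose commanded when the command began, along the tool's axes at that moment; what a row does not reach only later rows make up. A row lasts 1/10 s, in which the tool goes at most 0.05 m and 0.15 rad, less where a joint would pass 70% of its speed; a pose out of reach is approached as far as the arm can. OPENING is the opening from 0.0 (shut) to 1.0 (fully open), set as the command begins (- or left out keeps the last). The fingers move at their own pace and stop on an object; FORCE is the grip in N (left out, the last holds). Time passes only in rows, so rows that do not move let the fingers close. It prints the time, the measured TCP pose, the force, the opening and the grip force at its end. Input that does not fit is refused with a message, and nothing moves.
- ctrl.get_obs(): the state, without advancing time (a new reading comes with each control period).
- viewer.get_image(name): name is "side" or "top"; returns a dict with "color" (400x640x3 uint8, red, green, blue), "z_map" (400x640 float32, m along the optical axis (not along the pixel's ray), 0 where there is no reading), "fx", "fy", "cx", "cy" (pixels), "k1" (the pictures are not rectified: a ray, as slopes to the right and down, at radius r is drawn at 1 + k1 r^2 times it, then the intrinsics apply), "R" (3x3) and "t" (3): a world point X has camera coordinates R X + t. Camera axes: x right, y down, z forward; pixel columns grow to the right and rows downward; lengths in m; the calibration is good to about 2 mm. A picture is of the moment at which its call begins.
- ctrl.finish_job(): hands the job in; it is judged then, once.
The state is a dict: "clock": time; "joint_positions": joint angles; "joint_vel": joint speeds; "joint_efforts": joint torques, N m; "ee_pos": TCP position; "orientation": TCP orientation; "contact_force": force on the tool from outside, world axes, zero at the start; "wrist_torque": the same for the moment, N m; "opening": opening from 0.0 (shut) to 1.0 (fully open); "finger_force": force on a finger pad.
Only numpy, scipy, OpenCV 4.12 (cv2) and the standard library are available. Lean on these libraries where they do the work, as an engineer would, in place of code of your own. Each camera call takes 0.05 s, during which the arm holds its last target. There are 200 camera calls.

## Working session

There is one attempt and no reset: what is moved stays moved. The work goes in short steps, Python scripts to look and compute and a shell command to move; the robot and the scene stay as the last step left them, time stands still between calls to the robot, and variables do not carry over. Pictures are saved under pics/ and viewed, at most 10 in all, crops included, and the job is handed in when it is done.

```bash
ls; mkdir -p pics; python3 - <<'E'
from cell import ctrl, viewer
import cv2,numpy as np,pickle
for n in("top","side"):
    d=viewer.get_image(n); pickle.dump(d,open(n+".pkl","wb"))
    cv2.imwrite(f"pics/{n}0.png",d["color"][:,:,::-1])
    print(n,d["fx"],d["cx"],d["cy"],d["k1"],(-d["R"].T@d["t"]).round(3),d["R"].round(3).tolist())
o=ctrl.get_obs();print({k:np.round(v,3).tolist() for k,v in o.items()})
E
```

```text
pics
top 447.0725448905353 325.5046914363438 199.6439312128362 -0.11255526379401005 [ 0.295 -0.023  1.25 ] [[0.054, -0.999, 0.005], [-0.972, -0.054, -0.227], [0.227, 0.008, -0.974]]
side 420.6595792376371 326.1102712957222 195.44561727900944 -0.038614878965316964 [0.12 0.73 0.97] [[-0.856, -0.517, 0.008], [-0.368, 0.598, -0.713], [0.363, -0.613, -0.702]]
{'clock': 0.1, 'joint_positions': [1.071, 0.522, -0.036, 1.6, 0.021, 1.021, -0.113], 'joint_vel': [0.001, -0.003, 0.0, -0.001, -0.001, -0.0, 0.0], 'joint_efforts': [0.005, -92.847, 1.984, -37.052, 0.018, 0.005, 0.0], 'ee_pos': [0.26, -0.568, 0.231], 'orientation': [-0.0, 0.977, 0.213, -0.0], 'contact_force': [-0.103, 0.41, -0.346], 'wrist_torque': [-0.023, 0.036, 0.034], 'finger_force': 0.0, 'opening': 0.996}
```

View pics/top0.png

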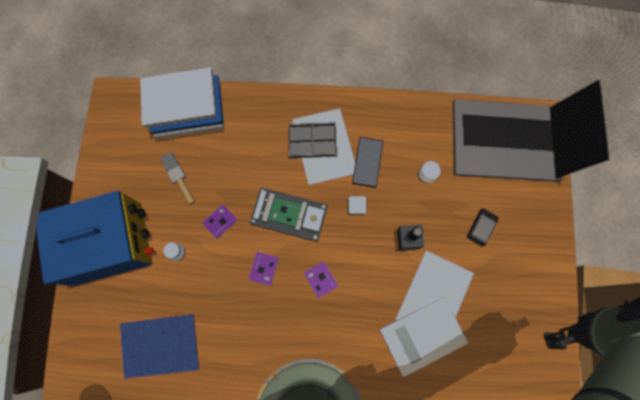

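View pics/side0.png

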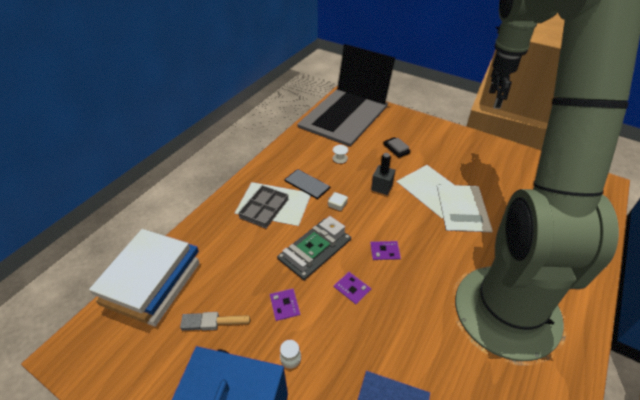

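The top view shows the stand and driver at about (410,237), and the holder at (289,213) with its tower at (314,215). In the side view, the driver is at (384,175) and the tower at (332,228). I'll view enlarged crops next.

```bash
cat > h.py <<'E'
import numpy as np,cv2,pickle
def K(d): return np.array([[d["fx"],0,d["cx"]],[0,d["fy"],d["cy"]],[0,0,1]]),np.array([d["k1"],0,0,0,0])
def proj(d,X):
    k,c=K(d); return cv2.projectPoints(np.array(X,float).reshape(-1,3),cv2.Rodrigues(d["R"])[0],d["t"],k,c)[0].reshape(-1,2)
def ray(d,uv):
    k,c=K(d); p=cv2.undistortPoints(np.array(uv,float).reshape(-1,1,2),k,c).reshape(-1,2)
    r=np.c_[p,np.ones(len(p))]@d["R"]; return -d["R"].T@d["t"],r
def plane(d,uv,z):
    o,r=ray(d,uv); return o+r*((z-o[2])/r[:,2])[:,None]
def load(n): return pickle.load(open(n+".pkl","rb"))
E
python3 - <<'E'
from h import *
T=load("top");S=load("side")
def crop(d,u,v,w,h,s): return cv2.resize(d["color"][v:v+h,u:u+w,::-1],None,fx=s,fy=s,interpolation=cv2.INTER_CUBIC)
a=crop(T,245,180,90,65,5);b=crop(T,390,215,45,40,7);c=crop(S,270,210,90,70,4);e=crop(S,365,145,40,55,5)
im=np.zeros((600,800,3),np.uint8)
for x,(u,v) in((a,(0,0)),(b,(460,0)),(c,(0,326)),(e,(460,320))): im[v:v+x.shape[0],u:u+x.shape[1]]=x[:600-v,:800-u]
cv2.imwrite("pics/crop0.png",im)
E
```

```text
(no output)
```

View pics/crop0.png

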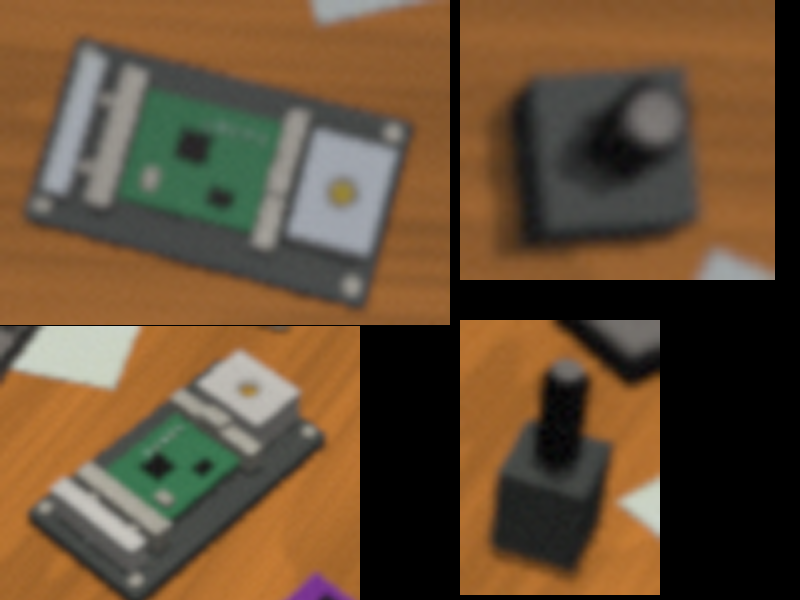

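The tower's brass screw is at about (313,218) in the top view and (332,226) in the side view. The driver's cap is at about (417,231) in the top view. Now I'll measure with masks and triangulate.

```bash
cat >> h.py <<'E'
def tri(uv1,d1,uv2,d2):
    A=[];b=[]
    for d,uv in((d1,uv1),(d2,uv2)):
        o,r=ray(d,uv); r=r[0]/np.linalg.norm(r[0]); P=np.eye(3)-np.outer(r,r); A.append(P); b.append(P@o)
    X=np.linalg.lstsq(np.vstack(A),np.hstack(b),rcond=None)[0]; return X
def cen(m,box):
    u,v,w,h=box; n,l,s,c=cv2.connectedComponentsWithStats(m[v:v+h,u:u+w].astype(np.uint8)); i=1+np.argmax(s[1:,4]); return c[i]+[u,v],s[i,4],(l==i)
E
python3 - <<'E'
from h import *
T=load("top");S=load("side")
for n,d,bb,cb,hb in(("top",T,(306,210,16,16),(408,222,18,18),None),("side",S,(324,218,16,14),(378,150,14,12),None)):
    c=d["color"].astype(int); hsv=cv2.cvtColor(d["color"],cv2.COLOR_RGB2HSV)
    u,v,w,h=bb; print(n,"brass",cen((hsv[...,1]>90)&(c[...,0]>80),bb)[:2])
    u,v,w,h=cb; g=c[v:v+h,u:u+w].sum(2)//3; print(g)
    print("cap",cen(c.sum(2)>3*75,cb)[:2] )
# holder corners top, stand
T5=lambda p,s,u,v:[(p[0]+.5)/s-.5+u,(p[1]+.5)/s-.5+v]
C=plane(T,[T5(p,5,245,180) for p in((80,38),(412,122),(362,306),(25,215))],.014);print(C.round(4))
tw=plane(T,[T5(p,5,245,180) for p in((316,127),(400,148),(368,258),(287,235))],.045);print(tw.round(4),tw.mean(0))
st=plane(T,[T5((p[0]-460,p[1]),7,390,215) for p in((533,78),(683,70),(697,220),(547,232))],.066);print(st.round(4),st.mean(0))
E
```

```text
top brass (array([313. , 218.2]), np.int32(10))
[[ 95  96  92  94  96  96  95  96  96  96  96  97  96  96  96  99  97  99]
 [ 94  92  94  92  95  93  91  91  93  92  92  91  94  91  92  92  92  92]
 [ 92  91  90  90  90  90  88  88  87  85  85  84  85  86  90  91  92  91]
 [ 85  83  82  83  80  80  77  74  74  73  75  78  77  80  88  93  93  95]
 [ 77  76  75  74  76  69  63  56  55  63  68  72  72  78  88  92  93  94]
 [ 75  73  74  73  69  61  49  49  58  66  71  73  71  77  85  91  93  95]
 [ 74  74  73  70  59  46  47  66  84  93  94  87  76  73  78  85  91  89]
 [ 73  73  66  56  44  43  63  90 105 110 108 102  91  75  72  82  86  88]
 [ 67  63  53  39  32  49  81 102 112 115 113 112 102  82  71  76  85  87]
 [ 56  47  36  24  32  56  88 109 118 117 118 115 106  91  74  77  87  89]
 [ 42  32  22  17  29  58  85 109 119 121 119 116 108  88  74  81  90  92]
 [ 38  27  19  18  32  49  76  97 114 120 119 115 100  82  76  83  90  91]
 [ 35  20  16  21  23  35  51  76  98 107 109 101  87  69  72  83  90  91]
 [ 26  12  16  18  11  17  31  46  64  74  79  71  66  64  73  85  87  90]
 [
[... 884 characters left out ...]
7  77]
 [101  94  80  51  21   9  18  19  25  20  21  22  44  79]
 [101  97  77  45  17   4  10   6   9  13  15  22  51  82]
 [ 98  95  77  42  17  10  10   9   7  13  14  28  59  84]
 [100  98  79  42  15  12   5   7  13  13  12  29  59  88]]
cap (array([383.70192308, 154.07692308]), np.int32(104))
[[ 0.6095  0.1739  0.014 ]
 [ 0.5708 -0.0185  0.014 ]
 [ 0.4646  0.0036  0.014 ]
 [ 0.5052  0.1959  0.014 ]]
[[ 0.5581  0.0341  0.045 ]
 [ 0.5489 -0.0128  0.045 ]
 [ 0.4868  0.0012  0.045 ]
 [ 0.497   0.0461  0.045 ]] [0.52270179 0.01714901 0.045     ]
[[ 0.5102 -0.2183  0.066 ]
 [ 0.5164 -0.2766  0.066 ]
 [ 0.4585 -0.2825  0.066 ]
 [ 0.451  -0.2248  0.066 ]] [ 0.48400211 -0.25055461  0.066     ]
```

```bash
python3 - <<'E'
from h import *
T=load("top");S=load("side")
c=T["color"].astype(int)
def sat(d): x=d["color"].astype(int); return x.max(2)-x.min(2)
def gw(d,box,f):
    u,v,w,h=box; W=f(d["color"].astype(int)[v:v+h,u:u+w]); ys,xs=np.mgrid[v:v+h,u:u+w]; W=np.clip(W,0,None); return np.array([(xs*W).sum(),(ys*W).sum()])/W.sum()
bt=gw(T,(308,213,11,11),lambda x:x[...,0]-x[...,2]-20); bs=gw(S,(327,221,11,10),lambda x:x[...,0]-x[...,2]-25)
print("brass",bt,bs,plane(T,bt,.041),plane(S,bs,.041),tri(bt,T,bs,S))
ct=np.array([417.4,231.5]);cs=gw(S,(381,153,9,8),lambda x:(x.sum(2)//3-60)*((x[...,0]-x[...,2])<40))
print("cap",ct,cs,plane(T,ct,.141),plane(S,cs,.141),tri(ct,T,cs,S))
print((S["color"][150:162,378:392].astype(int)@[1,0,-1]))
X=tri(ct,T,cs,S);z=(S["R"]@X+S["t"])[2];print("handle width",9.2*z/S["fx"])
for n,d in(("T",T),("S",S)):
    p=proj(d,[[.484,-.25,.066]])[0];print(n,p)
E
```

```text
brass [312.9535865  218.21237693] [331.82312925 225.71428571] [[0.52266872 0.01779315 0.041     ]] [[0.52142227 0.01759467 0.041     ]] [0.52208603 0.0176166  0.0409144 ]
cap [417.4 231.5] [386.23127464 154.43363995] [[ 0.48407772 -0.2503992   0.141     ]] [[ 0.48366243 -0.24985242  0.141     ]] [ 0.48405735 -0.2505544   0.1403915 ]
[[129 126 129 127 128 129 129 124 119 110  97  73  41  17]
 [128 127 129 127 129 129 122 117 113 111 110  99  75  48]
 [126 129 130 129 125 116  99  85  82  92 103 107 101  81]
 [127 129 132 128 116  85  50  32  27  39  62  95 111 109]
 [129 129 128 118  92  45  19  11   9  13  27  63 105 115]
 [128 130 121  94  54  18   9   7   9   9  13  35  83 108]
 [126 124 109  78  35   5   4   6   5   6   7  17  57  98]
 [124 115 101  73  31   0   3   3   3   4   1  11  46  92]
 [119 115  94  59  23  -4   1   2   1   0   0  10  50  89]
 [116 109  90  48  12  -2   2   2   1   4   3  20  58  91]
 [116 114  89  50  16   1   1   1  -2   2   1  28  67  99]
 [117 111  92  50  10   1   2   1  -1   0  -1  30  73 102]]
handle width 0.028777669301851213
T [411.53227204 235.93940253]
S [383.6720175  172.36362216]
```

The rows are not in the units I measure in: shifts go in units of 5 mm and turns go in units of 0.2 rad. I convert before sending: -0.045 m is -9, 0.2 m is 40.

```bash
python3 -m pendant '8 -4 0 0 0 0 | 16 -9 0 0 0 0 | 24 -14 0 0 0 0 | 32 -18.6 0 0 0 0 | 40 -23.2 0 0 0 0' 1.0 40
cat > st.py <<'E'
from cell import ctrl
import numpy as np,sys
from scipy.spatial.transform import Rotation as Ro
o=ctrl.get_obs();q=o["orientation"];R=Ro.from_quat(np.r_[q[1:],q[0]]).as_matrix()
print("t",o["clock"],"p",o["ee_pos"].round(4),"xyaw",np.degrees(np.arctan2(R[1,0],R[0,0])).round(2),"z",R[:,2].round(4),"q",o["joint_positions"].round(3),"F",o["contact_force"].round(2),"T",o["wrist_torque"].round(3),"op",round(float(o["opening"]),3),o["finger_force"])
if len(sys.argv)>3: print("tool delta",(R.T@(np.array(sys.argv[1:4],float)-o["ee_pos"])).round(4))
E
python3 st.py .484 -.2505 .2
```

```text
clock: 0.6
ee_pos: [0.3945, -0.3776, 0.2312]
orientation: [-0.0, 0.977, 0.213, -0.0]
contact_force: [1.2, 0.4, 0.4]
opening: 1.0
finger_force: 0.0
t 0.6 p [ 0.3945 -0.3776  0.2312] xyaw 24.62 z [-3.e-04  2.e-04 -1.e+00] q [ 0.723  0.397 -0.09   1.807  0.043  0.94  -0.527] F [1.23 0.37 0.36] T [-0.045 -0.074  0.001] op 1.0 0.0
tool delta [ 0.1343 -0.0783  0.0312]
```

```bash
python3 -m pendant '8 -4 0 0 0 0 | 16 -8 0 0 0 0 | 23 -13 0 0 0 0 | 27 -15.6 4 0 0 0 | 26.9 -15.6 6 0 0 0' >/dev/null; python3 st.py .484 -.2505 .087
```

```text
t 1.1 p [ 0.4852 -0.2487  0.2001] xyaw 24.92 z [-3.0e-04  1.7e-03 -1.0e+00] q [ 0.466  0.435 -0.135  1.839  0.072  0.873 -0.838] F [ 0.29 -0.16 -0.13] T [-0.048  0.021  0.057] op 1.0 0.0
tool delta [-0.0019  0.0013  0.1131]
```

Converted, 0.113 m is 22.6, 0.1 m is 20.

```bash
python3 -m pendant '0 0 0 0 0 0 | -0.2 0.1 6 0 0 0 | -0.2 0.1 14 0 0 0 | -0.2 0.1 20 0 0 0 | -0.2 0.1 22.6 0 0 0' >/dev/null; python3 st.py .484 -.2505 .087; python3 -m pendant '0 0 0 0 0 0 | 0 0 0 0 0 0 | 0 0 0 0 0 0 | 0 0 0 0 0 0 | 0 0 0 0 0 0' 0.0 40;python3 -m pendant '0 0 0 0 0 0 | 0 0 0 0 0 0 | 0 0 0 0 0 0 | 0 0 0 0 0 0 | 0 0 0 0 0 0'; python3 st.py .484 -.2505 .087
```

```text
t 1.6 p [ 0.4813 -0.2543  0.0864] xyaw 24.52 z [-2.9e-03  7.0e-04 -1.0e+00] q [ 0.46   0.6   -0.114  1.921  0.11   0.629 -0.867] F [ 0.18 -0.15  0.63] T [-0.    -0.016 -0.002] op 0.998 0.0
tool delta [ 0.004  -0.0023 -0.0006]
clock: 2.1
ee_pos: [0.4836, -0.2538, 0.0898]
orientation: [0.001, 0.977, 0.213, 0.001]
contact_force: [-2.4, 0.5, 10.5]
opening: 0.373
finger_force: 38.5
clock: 2.6
ee_pos: [0.4836, -0.2538, 0.0898]
orientation: [0.001, 0.977, 0.213, 0.001]
contact_force: [-1.7, 0.6, 11.3]
opening: 0.376
finger_force: 38.5
t 2.6 p [ 0.4836 -0.2538  0.0898] xyaw 24.62 z [ 0.002  -0.0011 -1.    ] q [ 0.459  0.595 -0.115  1.919  0.11   0.631 -0.867] F [-1.67  0.56 11.25] T [-0.003  0.435  0.001] op 0.376 38.498470187187195
tool delta [ 0.0017 -0.0028  0.0028]
```

```bash
python3 -m pendant '0 0 0 0 0 0 | 0 0 0 0 0 0 | 0 0 0 0 0 0 | 0 0 0 0 0 0 | 0 0 0 0 0 0' 0.7 >/dev/null; python3 st.py .484 -.2505 .09;  python3 - <<'E'
from h import *
from cell import viewer
d=viewer.get_image("side");pickle.dump(d,open("side1.pkl","wb"));t=viewer.get_image("top")
a=cv2.resize(d["color"][110:200,340:440,::-1],None,fx=6,fy=6,interpolation=cv2.INTER_CUBIC)
b=cv2.resize(t["color"][215:250,395:435,::-1],None,fx=5,fy=5,interpolation=cv2.INTER_CUBIC)
im=np.zeros((540,800,3),np.uint8);im[:,:600]=a;im[:175,600:]=b
cv2.imwrite("pics/g1.png",im)
E
```

```text
t 3.1 p [ 0.4829 -0.2533  0.0883] xyaw 24.63 z [-1.e-04  0.e+00 -1.e+00] q [ 0.458  0.597 -0.115  1.92   0.11   0.631 -0.867] F [0.25 0.31 0.27] T [0.026 0.023 0.042] op 0.701 0.0
tool delta [ 0.0021 -0.0021 -0.0017]
```

View pics/g1.png

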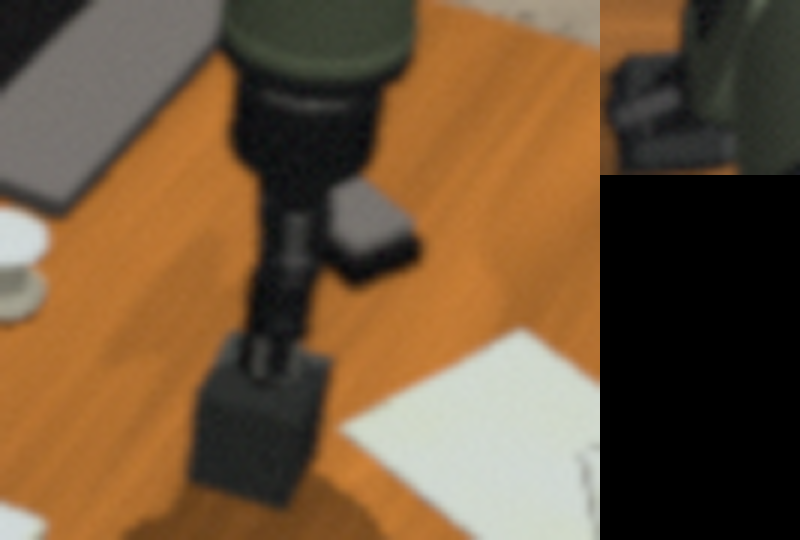

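Converted, -0.002 m is -0.4, 0.002 m is 0.4, 0.28 rad is 1.4.

```bash
python3 -m pendant '0 0 0 0 0 0.7 | 0.4 -0.4 -0.2 0 0 1.4 | 0.4 -0.4 -0.2 0 0 1.85 | 0.4 -0.4 -0.2 0 0 1.85 | 0.4 -0.4 -0.2 0 0 1.85' >/dev/null; python3 st.py .484 -.2505 .088;  python3 -m pendant '0 0 0 0 0 0 | 0 0 0 0 0 0 | 0 0 0 0 0 0 | 0 0 0 0 0 0 | 0 0 0 0 0 0' 0.0 40 >/dev/null;python3 -m pendant '0 0 0 0 0 0 | 0 0 0 0 0 0 | 0 0 0 0 0 0'>/dev/null; python3 st.py .484 -.2505 .087
```

```text
t 3.7 p [ 0.484  -0.2506  0.0893] xyaw 3.61 z [-1.e-04 -1.e-04 -1.e+00] q [ 0.38   0.594 -0.016  1.925  0.015  0.623 -1.153] F [ 0.1  -0.3   0.49] T [-0.026  0.007  0.004] op 0.698 0.0
tool delta [ 0.     -0.0001  0.0013]
t 4.5 p [ 0.484  -0.2508  0.0894] xyaw 3.43 z [ 1.e-04 -1.e-04 -1.e+00] q [ 0.38   0.594 -0.015  1.925  0.015  0.623 -1.155] F [-1.23 -0.98  6.24] T [ 0.033  0.345 -0.027] op 0.362 39.16651949286461
tool delta [ 0.0001 -0.0003  0.0024]
```

```bash
python3 -m pendant '0 0 0 0 0 0 | 0 0 0 0 0 0 | 0 0 0 0 0 0 | 0 0 0 0 0 -0.5 | 0 0 0 0 0 -0.9' 0.6 >/dev/null; python3 -m pendant '0 0 0 0 0 0' 0.0 40 >/dev/null;python3 -m pendant '0 0 0 0 0 0 | 0 0 0 0 0 0 | 0 0 0 0 0 0 | 0 0 0 0 0 0 | 0 0 0 0 0 0'>/dev/null; python3 st.py .484 -.2505 .087
```

```text
t 5.6 p [ 0.484  -0.2507  0.0894] xyaw 13.7 z [ 1.e-04 -1.e-04 -1.e+00] q [ 0.416  0.594 -0.064  1.923  0.061  0.627 -1.018] F [-0.88 -0.35  5.62] T [-0.016  0.263 -0.051] op 0.377 39.33392286300659
tool delta [ 0.0001 -0.0002  0.0024]
```

Converted, 0.4 rad is 2.

```bash
python3 -m pendant '0 0 0 0 0 0 | 0 0 0 0 0 0 | 0 0 0 0 0 0.5 | 0 0 0 0 0 1.25 | 0 0 0 0 0 2' 0.6 >/dev/null; python3 -m pendant '0 0 0 0 0 0.7 | 0 0 0 0 0 1.4 | 0 0 0 0 0 1.45 | 0 0 0 0 0 1.45' >/dev/null; python3 -m pendant '0 0 0 0 0 0 | 0 0 0 0 0 0 | 0 0 0 0 0 0 | 0 0 0 0 0 0 | 0 0 0 0 0 0' 0.0 40>/dev/null; python3 st.py .484 -.2505 .087
```

```text
clock: 7.0
ee_pos: [0.4839, -0.2508, 0.0893]
orientation: [0.0, 0.975, -0.223, 0.0]
contact_force: [-0.6, -0.4, 1.1]
opening: 0.274
finger_force: 40.6
t 7.0 p [ 0.4839 -0.2508  0.0893] xyaw -25.79 z [ 1.e-04 -0.e+00 -1.e+00] q [ 0.28   0.6    0.123  1.93  -0.12   0.618 -1.541] F [-0.63 -0.37  1.13] T [0.005 0.056 0.037] op 0.274 40.63742995262146
tool delta [-0.0001 -0.0003  0.0023]
```

```bash
python3 -m pendant '0 0 -1 0 0 0 | 0 0 -5 0 0 0 | 0 0 -11 0 0 0 | 0 0 -17 0 0 0 | 0 0 -22 0 0 0' 0.0 60 >/dev/null; python3 -m pendant '0 0 0 0 0 0 | 0 0 0 0 0 0 | 0 0 0 0 0 0'>/dev/null; python3 st.py .522 .0177 .2; python3 - <<'E'
from h import *
from cell import viewer
d=viewer.get_image("side");t=viewer.get_image("top")
p=proj(d,[[.484,-.2507,.116]])[0];q=proj(t,[[.484,-.2507,.116]])[0];print(p,q)
def c(d,p,s,w,h): u,v=int(p[0])-w//2,int(p[1])-h//2;return cv2.resize(d["color"][v:v+h,u:u+w,::-1],None,fx=s,fy=s,interpolation=cv2.INTER_CUBIC)
cv2.imwrite("pics/l1.png",np.hstack([c(d,p,8,50,60),c(t,q,8,50,60)]))
E
```

```text
t 7.8 p [ 0.4835 -0.2504  0.1985] xyaw -25.79 z [-1.2e-03  5.0e-04 -1.0e+00] q [ 0.25   0.439  0.16   1.854 -0.09   0.857 -1.567] F [-0.72 -0.07 -1.83] T [-0.067  0.007 -0.014] op 0.276 59.27839636802673
tool delta [-0.082  -0.2582 -0.0014]
[385.40051506 160.40501699] [415.52882455 233.07097225]
```

View pics/l1.png

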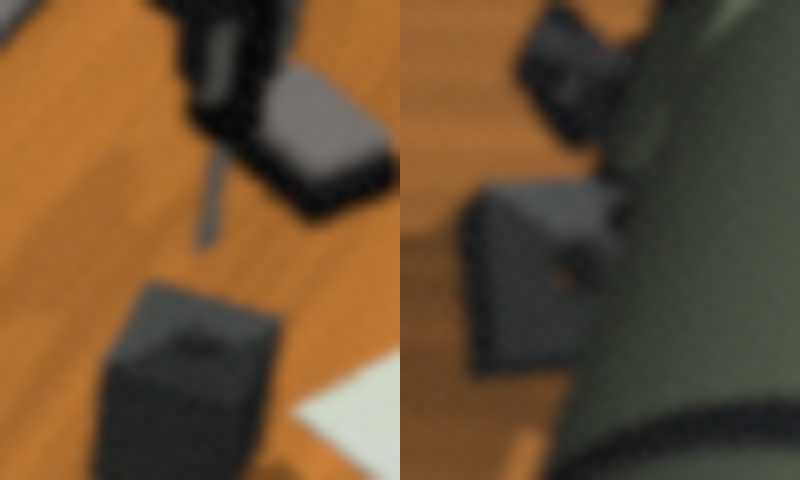

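The side view shows the blade tip at about (386,161), where I predicted it. The tip is edge-ambiguous at this yaw, so I'll look again after turning at the bore.

```bash
python3 -m pendant '-2 -6 0 0 0 -0.65 | -4.4 -13 0 0 0 -1.35 | -6.4 -20 0 0 0 -2.05 | -8.4 -26 0 0 0 -2.75 | -10 -32 0 0 0 -3.5'>/dev/null;  python3 st.py .522 .0177 .2
```

```text
t 8.4 p [ 0.5082 -0.0834  0.1987] xyaw 14.66 z [-1.2e-03  2.0e-04 -1.0e+00] q [ 0.084  0.39  -0.047  1.919  0.024  0.834 -1.291] F [ 0.51 -0.62 -1.05] T [-0.028 -0.066 -0.019] op 0.273 59.29742395877838
tool delta [ 0.0389 -0.0943 -0.0013]
```

Converted, -0.095 m is -19, -0.08 m is -16, -0.7 rad is -3.5.

```bash
python3 -m pendant '1.6 -4 0 0 0 -0.7 | 3.2 -8 0 0 0 -1.4 | 4.8 -12 0 0 0 -2.1 | 6.4 -16 0 0 0 -2.8 | 7.8 -19 0 0 0 -3.5'>/dev/null; python3 -m pendant '0 0 0 0 0 -0.7 | 0 0 0 0 0 -1.4 | 0 0 0 0 0 -2.1 | 0 0 0 0 0 -2.8 | 0 0 0 0 0 -3.5'>/dev/null; python3 -m pendant '0 0 0 0 0 -0.7 | 0 0 0 0 0 -1.4 | 0 0 0 0 0 -1.6 | 0 0 0 0 0 -1.6 | 0 0 0 0 0 -1.6'>/dev/null; python3 st.py .522 .0177 .2;python3 - <<'E'
from h import *
from cell import viewer
d=viewer.get_image("side");t=viewer.get_image("top");pickle.dump(d,open("s2.pkl","wb"))
p=proj(d,[[.522,.0177,.116]])[0];q=proj(t,[[.522,.0177,.116]])[0];print(p,q)
def c(d,p,s,w,h): u,v=int(p[0])-w//2,int(p[1])-h//2;return cv2.resize(d["color"][v:v+h,u:u+w,::-1],None,fx=s,fy=s,interpolation=cv2.INTER_CUBIC)
cv2.imwrite("pics/l2.png",np.hstack([c(d,p,8,50,60),c(t,q,8,50,60)]))
E
```

```text
t 9.9 p [0.5227 0.0167 0.1989] xyaw 112.75 z [-8.e-04  2.e-04 -1.e+00] q [ 0.213  0.434 -0.472  1.883  0.249  0.884  0.016] F [ 0.47 -0.55 -1.67] T [-0.024  0.022 -0.022] op 0.272 59.291818141937256
tool delta [ 0.0011 -0.0003 -0.0011]
[332.10214795 207.99583547] [312.31966707 213.04804998]
```

View pics/l2.png

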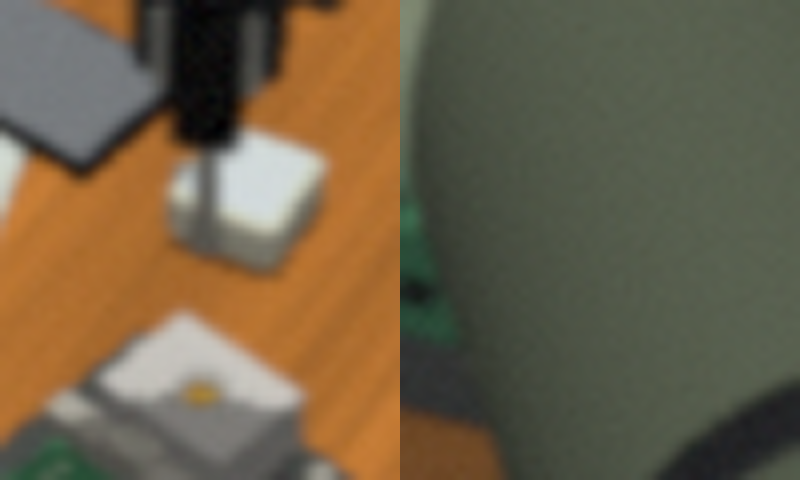

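```bash
python3 - <<'E'
from h import *
d=load("s2")
print(d["color"][194:214,324:342].mean(2).astype(int)); print((d["z_map"][194:214,326:340]*1000).astype(int))
E
```

```text
[[ 87 103 108  94  69  46  28  24  15  17  24  46 100 161 195 197 185 169]
 [106 109 109 104  92  79  68  61  50  53  70  94 138 184 207 213 209 203]
 [108 109 109 107 108 110 113 104  85  94 130 159 184 204 212 215 214 214]
 [109 109 107 108 115 126 135 126  97 109 158 195 208 212 215 215 215 213]
 [109 107 107 110 120 141 156 136 100 113 166 206 214 214 215 214 214 214]
 [108 108 108 114 137 166 177 144 102 113 164 205 214 214 215 215 214 216]
 [111 108 112 125 157 188 185 148 101 112 165 205 215 215 214 214 215 215]
 [109 109 111 124 151 180 176 142  99 111 166 204 216 214 215 214 215 215]
 [109 111 111 115 127 147 148 124  95 110 162 202 212 215 215 216 215 213]
 [110 111 109 110 110 119 118 103  89 105 152 189 203 210 211 213 214 209]
 [111 109 106 106 107 110 102  90  83  97 124 154 176 189 199 204 207 200]
 [112 108 107 106 107 107  98  85  83  90 102 122 137 152 168 180 185 174]
 [108 108 106 102  98  97  90  82  81  85  94 107 116 121 128 139 143 133]
 [108 107 104  97  86  82  80  81  83  82  94 103 110 111 114 117 117 112]
 [106 107 102  98  96  90  86  83  81  82  87  97 
[... 1161 characters left out ...]
7 1164 1162 1171 1324 1321 1320 1320 1320]
 [1349 1354 1343 1342 1334 1169 1167 1169 1173 1323 1318 1321 1320 1313]
 [1349 1347 1346 1347 1344 1175 1166 1170 1173 1326 1323 1327 1321 1317]
 [1345 1342 1344 1344 1348 1174 1174 1173 1175 1333 1326 1330 1324 1322]
 [1340 1341 1339 1340 1340 1178 1178 1176 1177 1333 1331 1334 1324 1320]
 [1337 1335 1335 1337 1338 1331 1339 1337 1337 1341 1337 1334 1329 1327]
 [1339 1335 1336 1332 1332 1335 1339 1336 1336 1332 1336 1334 1336 1330]
 [1332 1333 1332 1327 1330 1336 1333 1329 1328 1333 1336 1332 1330 1330]
 [1330 1326 1328 1331 1332 1328 1330 1331 1335 1331 1333 1334 1329 1330]
 [1323 1325 1320 1324 1330 1324 1325 1326 1320 1322 1326 1328 1328 1333]]
```

The lower 4 rows of the blade are wider (4 px against 3 px for the shaft), so the blade runs along tool y. I'll turn the tool another 90° counterclockwise.

Converted, -0.7 rad is -3.5.

```bash
python3 -m pendant '0 0 0 0 0 -0.7 | 0 0 0 0 0 -1.4 | 0 0 0 0 0 -2.1 | 0 0 0 0 0 -2.8 | 0 0 0 0 0 -3.5'>/dev/null; python3 -m pendant '0 0 0 0 0 -0.7 | 0 0 0 0 0 -1.4 | 0 0 0 0 0 -2.1 | 0 0 0 0 0 -2.8 | 0 0 0 0 0 -3.5'>/dev/null; python3 -m pendant '0 0 0 0 0 -0.7 | 0 0 0 0 0 -0.9 | 0 0 0 0 0 -0.9 | 0 0 0 0 0 -0.9 | 0 0 0 0 0 -0.9'>/dev/null; python3 st.py .522 .0177 .14
```

```text
t 11.5 p [0.5229 0.0169 0.1993] xyaw -156.7 z [ 0.e+00 -2.e-04 -1.e+00] q [ 0.478  0.518 -0.849  1.87   0.469  0.966  1.396] F [ 1.05  0.7  -1.1 ] T [0.017 0.045 0.001] op 0.271 59.29285705089569
tool delta [0.0005 0.0011 0.0593]
```

Converted, 0.0005 m is 0.1, 0.062 m is 12.4.

```bash
python3 -m pendant '0.1 0.2 4 0 0 0 | 0.1 0.2 8 0 0 0 | 0.1 0.2 11.6 0 0 0 | 0.1 0.2 12.4 0 0 0 | 0.1 0.2 12.4 0 0 0'>/dev/null; python3 st.py .522 .0177 .124;python3 - <<'E'
from h import *
from cell import viewer
d=viewer.get_image("side")
p=proj(d,[[.522,.0177,.045],[.522,.0177,.055]]);print(p)
u,v=int(p[0][0])-30,int(p[0][1])-40
cv2.imwrite("pics/l3.png",cv2.resize(d["color"][v:v+60,u:u+60,::-1],None,fx=9,fy=9,interpolation=cv2.INTER_CUBIC));print(u,v)
print((d["z_map"][212:230,324:340]*1000).astype(int))
E
```

```text
t 12.0 p [0.5219 0.0178 0.1372] xyaw -156.63 z [-7.e-04  1.e-04 -1.e+00] q [ 0.426  0.599 -0.789  1.926  0.561  0.851  1.318] F [-0.2  -0.6  -0.42] T [-0.007  0.008 -0.043] op 0.272 59.292946457862854
tool delta [-0.0001 -0.0001  0.0132]
[[331.65938044 224.75610789]
 [331.71959611 222.47846409]]
301 184
[[1332 1325 1324 1333 1325 1331 1329 1331 1190 1187 1189 1330 1331 1331
  1334 1328]
 [1323 1328 1327 1323 1328 1325 1323 1324 1189 1187 1193 1322 1326 1326
  1325 1330]
 [1321 1323 1328 1322 1321 1326 1319 1321 1196 1193 1193 1322 1322 1325
  1320 1327]
 [1322 1320 1322 1321 1318 1320 1321 1320 1193 1197 1202 1319 1322 1322
  1323 1319]
 [1315 1317 1319 1314 1313 1315 1256 1315 1201 1198 1201 1315 1321 1315
  1319 1320]
 [1310 1316    0 1314 1249 1257 1253 1253 1200 1203 1202 1310 1316 1317
  1319 1313]
 [1311 1311 1309 1248 1251 1248 1253 1247 1204 1204 1207 1317 1312 1311
  1309 1309]
 [1288 1291 1248 1247 1248 1248 1252 1249 1207 1208 1218 1308 1310 1305
  1305 1310]
 [1280 1243 1242 1245 1243 1248 1243 1248 1216 1210 1210 1245 1247 1306
  1299 1306]
 [1243 1239 1242 1237 1241 1241 1243 1242 1243 1214 1241 1243 1244 1239
  1303 1306]
 [1239 1237 1240 1238 1244 1239 1237 1236 1218 1217 1235 1237 1236 1239
  1243 1237]
 [1239 1240 1237 1234 1235 1234 1236 1236 1217 1224 1234 1237 1234 1239
  1237 1237]
 [1232 1234 1232 1234 1232 1228 1238 1240 1217 1235 1239 1233 1233 1228
  1235 1234]
 [1229 1229 1225 1228 1234 1229 1231 1237 1237 1241 1237 1226 1232 1231
  1230 1228]
 [1227 1226 1225 1226 1228 1229 1232 1235 1234 1236 1233 1222 1229 1229
  1225 1227]
 [1223 1225 1223 1226 1228 1224 1222 1231 1233 1228 1228 1225 1223 1225
  1225 1227]
 [1226 1225 1220 1218 1223 1221 1222 1222 1222 1218 1225 1223 1224 1222
  1224 1221]
 [1226 1227 1217 1223 1219 1220 1223 1220 1220 1219 1221 1219 1223 1219
  1221 1222]]
```

View pics/l3.png

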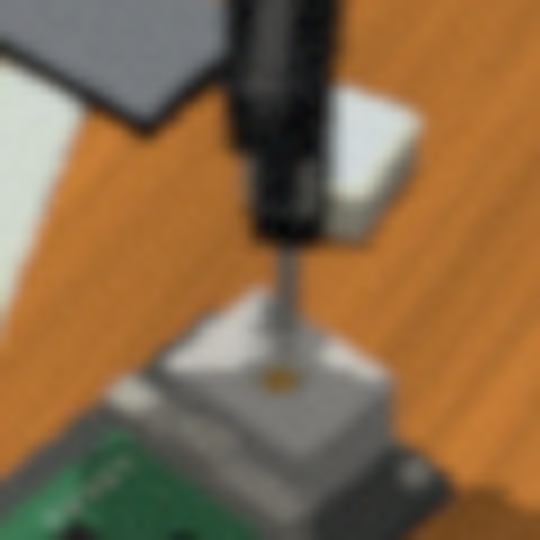

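The blade is edge-on, which confirms its direction, and it sits over the brass at (332,226). I'll lower it gently.

Converted, 0.0105 m is 2.1, 0.008 m is 1.6.

```bash
python3 -m pendant '0 0 0.8 0 0 0 | 0 0 1.6 0 0 0 | 0 0 2.1 0 0 0 | 0 0 2.1 0 0 0'>/dev/null; python3 st.py .522 .0177 .124; python3 -m pendant '0 0 0.2 0 0 0 | 0 0 0.4 0 0 0 | 0 0 0.6 0 0 0 | 0 0 0.6 0 0 0'>/dev/null; python3 st.py .522 .0177 .124
```

```text
t 12.45 p [0.5219 0.0178 0.1266] xyaw -156.61 z [-2.e-04  4.e-04 -1.e+00] q [ 0.417  0.614 -0.777  1.934  0.579  0.831  1.304] F [-0.56  1.95 -2.28] T [0.399 0.038 0.011] op 0.275 59.147685170173645
tool delta [-0.0001 -0.0001  0.0026]
t 12.85 p [0.5221 0.0178 0.1238] xyaw -156.6 z [ 2.e-04  3.e-04 -1.e+00] q [ 0.415  0.618 -0.774  1.936  0.583  0.826  1.3  ] F [-0.22  3.01  2.31] T [0.832 0.167 0.027] op 0.274 59.61747407913208
tool delta [ 0.0001 -0.0001 -0.0002]
```

```bash
python3 -m pendant '-0.08 0.18 0 0 0 0 | -0.08 0.18 0 0 0 0'>/dev/null; python3 st.py .522 .0177 .124; python3 -m pendant '-0.08 0.18 0 0 0 0 | -0.08 0.18 0 0 0 0'>/dev/null; python3 st.py .522 .0177 .124
```

```text
t 13.05 p [0.5221 0.0183 0.1239] xyaw -156.62 z [ 1.e-04 -5.e-04 -1.e+00] q [ 0.413  0.618 -0.774  1.935  0.584  0.826  1.298] F [ 0.55 -0.85  2.51] T [-0.116 -0.014  0.025] op 0.273 59.69313383102417
tool delta [ 0.0003 -0.0005 -0.0001]
t 13.25 p [0.5221 0.0194 0.1238] xyaw -156.62 z [ 1.e-04 -4.e-04 -1.e+00] q [ 0.411  0.618 -0.774  1.935  0.584  0.826  1.296] F [-0.35 -1.17  2.07] T [-0.471 -0.001 -0.016] op 0.276 59.55575108528137
tool delta [ 0.0007 -0.0015 -0.0002]
```

Converted, -0.001 m is -0.2, 0.0004 m is 0.08.

```bash
python3 -m pendant '0.08 -0.2 0.08 0 0 0 | 0.08 -0.2 0.16 0 0 0 | 0.08 -0.2 0.16 0 0 0'>/dev/null; python3 st.py .522 .0177 .124; python3 -m pendant '0 0 0 0 0 0.25 | 0 0 0 0 0 0.5 | 0 0 0 0 0 0.75 | 0 0 0 0 0 1 | 0 0 0 0 0 1'>/dev/null; python3 st.py .522 .0177 .124
```

```text
t 13.55 p [0.5221 0.0186 0.1231] xyaw -156.61 z [ 2.e-04  2.e-04 -1.e+00] q [ 0.412  0.619 -0.773  1.936  0.585  0.824  1.297] F [-0.88  1.05  3.32] T [ 0.245  0.066 -0.021] op 0.271 59.85793590545654
tool delta [ 0.0005 -0.0008 -0.0009]
t 14.05 p [0.522  0.0185 0.1231] xyaw -168.12 z [ 0.e+00 -3.e-04 -1.e+00] q [ 0.379  0.604 -0.724  1.938  0.549  0.806  1.128] F [-0.57  0.67  2.97] T [-0.058  0.099 -0.01 ] op 0.274 59.7909414768219
tool delta [ 0.0002 -0.0007 -0.0009]
```

```bash
for i in 1 2 3; do python3 -m pendant '0 0 0 0 0 0.25 | 0 0 0 0 0 0.5 | 0 0 0 0 0 0.75'>/dev/null; python3 st.py|sed 's/ z .* q/ q/'; done
```

```text
t 14.35 p [0.5221 0.0184 0.123 ] xyaw -176.69 q [ 0.355  0.594 -0.687  1.939  0.522  0.793  1.003] F [ 2.3  -0.24 -0.39] T [-0.005 -0.516  0.004] op 0.273 59.425474405288696
t 14.65 p [0.5223 0.0183 0.1229] xyaw 174.72 q [ 0.329  0.584 -0.65   1.94   0.494  0.78   0.877] F [ 2.32 -0.42 -1.41] T [-0.357 -0.833 -0.037] op 0.273 59.23752307891846
t 14.95 p [0.5225 0.0182 0.123 ] xyaw 166.12 q [ 0.303  0.575 -0.612  1.941  0.467  0.769  0.752] F [ 3.78 -1.79  0.05] T [-0.533 -0.858  0.073] op 0.277 59.24640476703644
```

```bash
python3 -m pendant '-0.2 -0.04 0.14 0 0 0 | -0.2 -0.04 0.28 0 0 0 | -0.2 -0.04 0.4 0 0 0 | -0.2 -0.04 0.4 0 0 0'>/dev/null; python3 st.py; for i in 1 2; do python3 -m pendant '0 0 0 0 0 0.25 | 0 0 0 0 0 0.5 | 0 0 0 0 0 0.75'>/dev/null; python3 st.py|sed 's/ z .* q/ q/'; done
```

```text
t 15.35 p [0.523 0.018 0.121] xyaw 166.2 z [-0. -0. -1.] q [ 0.302  0.579 -0.611  1.94   0.47   0.767  0.752] F [ 0.61 -0.9   5.08] T [-0.447 -0.039  0.048] op 0.274 59.93690729141235
t 15.65 p [0.5229 0.0178 0.121 ] xyaw 157.46 q [ 0.275  0.57  -0.572  1.942  0.441  0.755  0.625] F [-0.8  -1.04  3.97] T [-0.674  0.087  0.082] op 0.271 59.92355704307556
t 15.95 p [0.5229 0.0178 0.121 ] xyaw 148.87 q [ 0.248  0.562 -0.534  1.943  0.412  0.745  0.5  ] F [-0.19 -2.57  4.36] T [-0.729  0.118  0.057] op 0.276 59.919880628585815
```

The rows are not in the units I measure in: shifts go in units of 5 mm and turns go in units of 0.2 rad. I convert before sending: -0.0004 m is -0.08, -0.0003 m is -0.06, 0.24 rad is 1.2.

```bash
python3 -m pendant '-0.06 -0.08 0 0 0 0.3 | -0.06 -0.08 0 0 0 0.6 | -0.06 -0.08 0 0 0 0.9 | -0.06 -0.08 0 0 0 1.2'>/dev/null; python3 st.py|sed 's/ z .* q/ q/'; for i in 1 2; do python3 -m pendant '0 0 0 0 0 0.3 | 0 0 0 0 0 0.6 | 0 0 0 0 0 0.9'>/dev/null; python3 st.py|sed 's/ z .* q/ q/'; done
```

```text
t 16.35 p [0.5228 0.0174 0.121 ] xyaw 135.11 q [ 0.205  0.551 -0.473  1.946  0.366  0.73   0.302] F [-1.31 -1.67  4.59] T [-0.477  0.426  0.059] op 0.27 59.94282603263855
t 16.65 p [0.5226 0.0174 0.1209] xyaw 124.79 q [ 0.171  0.544 -0.426  1.947  0.331  0.719  0.154] F [-2.52 -1.82  3.95] T [-0.557  0.624  0.109] op 0.271 59.9409556388855
t 16.95 p [0.5225 0.0173 0.1209] xyaw 114.47 q [ 0.137  0.537 -0.38   1.949  0.296  0.71   0.006] F [-2.27 -1.35  5.42] T [-0.603  0.742  0.068] op 0.275 59.940871596336365
```

Converted, -0.0007 m is -0.14, -0.0001 m is -0.02, 0.18 rad is 0.9.

```bash
python3 -m pendant '-0.02 -0.14 0 0 0 0.3 | -0.02 -0.14 0 0 0 0.6 | -0.02 -0.14 0 0 0 0.9'>/dev/null; python3 st.py|sed 's/ z .* q/ q/'; for i in 1 2; do python3 -m pendant '0 0 0 0 0 0.3 | 0 0 0 0 0 0.6 | 0 0 0 0 0 0.6'>/dev/null; python3 st.py|sed 's/ z .* q/ q/'; done
```

```text
t 17.25 p [0.5222 0.0171 0.121 ] xyaw 104.17 q [ 0.103  0.531 -0.333  1.952  0.26   0.7   -0.141] F [-1.82 -1.13  5.15] T [-0.309  0.459  0.069] op 0.279 59.952231645584106
t 17.55 p [0.5221 0.0172 0.1209] xyaw 97.37 q [ 0.079  0.528 -0.301  1.954  0.236  0.694 -0.238] F [-1.84 -1.65  3.8 ] T [-0.336  0.707  0.083] op 0.273 59.92315113544464
t 17.85 p [0.522  0.0172 0.1209] xyaw 90.57 q [ 0.056  0.525 -0.27   1.955  0.212  0.689 -0.334] F [-2.95 -1.3   4.25] T [-0.263  1.013  0.112] op 0.274 59.90788757801056
```

Converted, -0.0007 m is -0.14, -0.0002 m is -0.04, 0.12 rad is 0.6.

```bash
python3 -m pendant '-0.04 -0.14 0 0 0 0.3 | -0.04 -0.14 0 0 0 0.6 | -0.04 -0.14 0 0 0 0.6'>/dev/null; python3 st.py|sed 's/ z .* q/ q/'; for i in 1 2; do python3 -m pendant '0 0 0 0 0 0.25 | 0 0 0 0 0 0.5 | 0 0 0 0 0 0.5'>/dev/null; python3 st.py|sed 's/ z .* q/ q/'; done;python3 - <<'E'
from h import *
from cell import viewer
d=viewer.get_image("side");e=load("side")
v,u=205,270
cv2.imwrite("pics/l4.png",np.hstack([cv2.resize(x["color"][v:v+80,u:u+80,::-1],None,fx=5,fy=5,interpolation=cv2.INTER_CUBIC) for x in(e,d)]))
E
```

```text
t 18.15 p [0.5217 0.0171 0.121 ] xyaw 83.75 q [ 0.033  0.522 -0.239  1.958  0.188  0.683 -0.431] F [-2.24 -1.4   4.12] T [-0.025  0.647  0.103] op 0.273 59.917062520980835
t 18.45 p [0.5218 0.0177 0.121 ] xyaw 78.08 q [ 0.013  0.52  -0.213  1.959  0.167  0.68  -0.511] F [-3.36  3.03  5.65] T [1.246 0.762 0.026] op 0.27 60.25838613510132
t 18.75 p [0.5221 0.0164 0.1212] xyaw 72.3 q [-0.007  0.518 -0.185  1.959  0.147  0.676 -0.592] F [-0.5  -3.04  7.15] T [-1.155  0.177  0.016] op 0.273 60.32281994819641
```

View pics/l4.png

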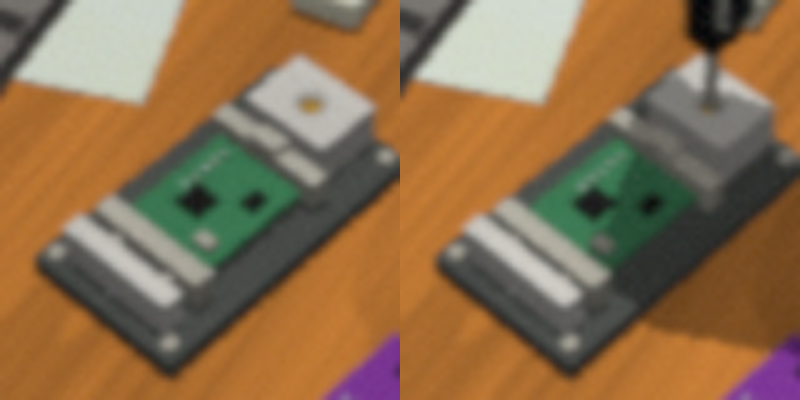

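The jaw has shifted slightly. The torque dropped while the down-force rose to about 7 N, so the blade has climbed out of the slot, probably at the stop. I'll turn back to re-seat it and check.

```bash
for i in 1 2; do python3 -m pendant '0 0 0 0 0 -0.4 | 0 0 0 0 0 -0.8 | 0 0 0 0 0 -0.8'>/dev/null; python3 st.py|sed 's/ z .* q/ q/'; done; for i in 1 2; do python3 -m pendant '0 0 0 0 0 -0.35 | 0 0 0 0 0 -0.35'>/dev/null; python3 st.py|sed 's/ z .* q/ q/'; done
```

```text
t 19.1 p [0.5222 0.0167 0.1213] xyaw 81.76 q [ 0.027  0.521 -0.23   1.958  0.181  0.682 -0.459] F [-0.39 -0.22  7.34] T [-0.422  0.008 -0.016] op 0.275 60.34112334251404
t 19.4 p [0.5223 0.0167 0.1213] xyaw 90.93 q [ 0.058  0.524 -0.272  1.956  0.214  0.688 -0.329] F [ 0.14 -2.63  5.92] T [-0.483 -0.106  0.023] op 0.271 60.27493357658386
t 19.6 p [0.5223 0.0166 0.1212] xyaw 94.91 q [ 0.072  0.526 -0.291  1.955  0.228  0.691 -0.272] F [-0.16 -2.46  6.37] T [-0.606 -0.054  0.014] op 0.27 60.260910987854004
t 19.8 p [0.5218 0.017  0.1209] xyaw 98.82 q [ 0.085  0.528 -0.309  1.955  0.241  0.694 -0.217] F [ 0.5   0.52 -0.3 ] T [ 0.117 -0.047  0.018] op 0.275 59.32483613491058
```

Converted, 0.001 m is 0.2, 0.0005 m is 0.1.

```bash
python3 -m pendant '0 0 0.1 0 0 0 | 0 0 0.2 0 0 0 | 0 0 0.2 0 0 0'>/dev/null; python3 st.py|sed 's/ z .* q/ q/'; for i in 1 2 3 4; do python3 -m pendant '0 0 0 0 0 0.25 | 0 0 0 0 0 0.35 | 0 0 0 0 0 0.35'>/dev/null; python3 st.py|sed 's/ z .* q/ q/'; done
```

```text
t 20.1 p [0.5217 0.017  0.12  ] xyaw 98.53 q [ 0.083  0.529 -0.307  1.956  0.241  0.692 -0.222] F [0.37 0.54 2.2 ] T [ 0.133  0.064 -0.024] op 0.267 59.62856948375702
t 20.4 p [0.5217 0.017  0.12  ] xyaw 94.54 q [ 0.069  0.527 -0.288  1.956  0.227  0.689 -0.279] F [-1.12  0.19  1.07] T [0.097 0.151 0.054] op 0.276 59.62770223617554
t 20.7 p [0.5217 0.017  0.12  ] xyaw 90.56 q [ 0.056  0.526 -0.27   1.957  0.213  0.686 -0.335] F [-0.9   0.61  1.88] T [0.193 0.3   0.085] op 0.271 59.64217007160187
t 21.0 p [0.5216 0.017  0.12  ] xyaw 86.56 q [ 0.042  0.524 -0.251  1.958  0.199  0.683 -0.392] F [-0.69 -0.04  2.05] T [0.278 0.502 0.16 ] op 0.277 59.60412383079529
t 21.3 p [0.5216 0.017  0.12  ] xyaw 82.55 q [ 0.028  0.523 -0.233  1.959  0.184  0.68  -0.448] F [-1.95  0.48  1.4 ] T [0.296 0.682 0.199] op 0.272 59.58360314369202
```

Torque climbs steadily to 0.2 N m, so it's at the stop. I'll relieve it, lift out, and look at the jaw.

Converted, -0.16 rad is -0.8.

```bash
python3 -m pendant '0 0 0 0 0 -0.4 | 0 0 0 0 0 -0.8 | 0 0 0 0 0 -1.15 | 0 0 0 0 0 -1.15'>/dev/null; python3 st.py|sed 's/ z .* q/ q/'; python3 -m pendant '0 0 -1 0 0 0 | 0 0 -4 0 0 0 | 0 0 -8 0 0 0 | 0 0 -12 0 0 0 | 0 0 -16 0 0 0'>/dev/null; python3 -m pendant '0 0 0 0 0 0 | 0 0 0 0 0 0'>/dev/null; python3 st.py .484 -.2506 .2; python3 - <<'E'
from h import *
from cell import viewer
d=viewer.get_image("side");e=load("side")
v,u=215,270
cv2.imwrite("pics/l5.png",np.hstack([cv2.resize(x["color"][v:v+70,u:u+65,::-1],None,fx=6,fy=6,interpolation=cv2.INTER_CUBIC) for x in(e,d)]))
p=proj(d,[[.522,.0175,.115]]);print(p);z=d["z_map"]; u,v=map(int,p[0]); print((z[v-14:v+6,u-8:u+9]*1000).astype(int))
# jaw position: green/grey edge profiles along holder y at several x, in image
yv=np.array([.203,.979]);xv=np.array([.979,-.203]);c=np.array([.5375,.0887])
for xo in(-.028,.025,.036):
  for n,i,zz in(("0",e,.037),("1",d,.037)):
    s=np.arange(-.055,-.02,.0015); P=[np.r_[c+xv*xo+yv*t,zz] for t in s]; q=proj(i,P).astype(np.float32)
    g=cv2.remap(i["color"].astype(np.float32),q[:,0].reshape(1,-1),q[:,1].reshape(1,-1),cv2.INTER_LINEAR)[0]
    print(xo,n,g[:,0].astype(int))
E
```

```text
t 21.7 p [0.5218 0.0169 0.12  ] xyaw 95.81 q [ 0.075  0.528 -0.295  1.956  0.232  0.69  -0.26 ] F [-1.77  1.73  1.89] T [ 0.377  0.344 -0.001] op 0.274 59.69018876552582
t 22.4 p [0.5218 0.0168 0.2   ] xyaw 95.61 z [ 6.e-04 -2.e-04 -1.e+00] q [ 0.105  0.413 -0.327  1.891  0.171  0.865 -0.21 ] F [-0.78 -0.42 -1.28] T [ 0.001 -0.006 -0.024] op 0.274 59.45977449417114
tool delta [-2.624e-01 -6.370e-02  1.000e-04]
[[332.13178554 208.1979248 ]]
[[1385 1387 1387 1383 1387 1132 1129 1120 1125 1124 1123 1121 1123 1347
  1349 1350 1351]
 [1385 1384 1386 1379 1381 1381 1384 1385 1127 1126 1122 1126 1344 1339
  1345 1341 1344]
 [1381 1382 1384 1376 1373 1383 1379 1384 1145 1143 1143 1339 1337 1346
  1341 1341 1336]
 [1374 1379 1376 1374 1377 1353 1351 1338 1151 1145 1145 1335 1338 1339
  1339 1336 1339]
 [1370 1368 1376 1373 1373 1344 1336 1333 1148 1144 1150 1336 1339 1335
  1334 1336 1339]
 [1371 1372 1371 1371 1372 1334 1329 1333 1148 1153 1153 1330 1333 1329
  1335 1334 1330]
 [1369 1372 1368 1365 1367 1332 1326 1325 1151 1151 1153 1332 1325 1330
  1331 1327 1328]
 [1363 1363 1361 1368 1329
[... 1088 characters left out ...]
27 1330 1324 1327 1328 1325 1323 1329
  1328 1325 1323]]
-0.028 0 [105  97  93  90  86  92 103 116 134 148 160 166 166 163 155 141 124 106
  89  78  70  65  63  60]
-0.028 1 [ 95  92  90  89  88  88  88  90  91  94  98 103 107 110 111 111 110 107
 101  93  86  78  70  61]
0.025 0 [154 135 115  98  93  93  97 112 127 142 152 159 162 161 152 139 123 104
  90  80  75  71  67  64]
0.025 1 [144 125 106  94  89  84  81  80  82  84  91  98 104 108 109 110 108 104
  98  90  82  76  70  64]
0.036 0 [110 101 100 100  98 102 110 124 136 148 156 160 163 163 156 146 137 124
 110 101  97  95  93  88]
0.036 1 [115 105 103 102  99 100 100 100 101 102 107 114 120 123 125 126 127 127
 123 115 108 102  99  94]
```

View pics/l5.png

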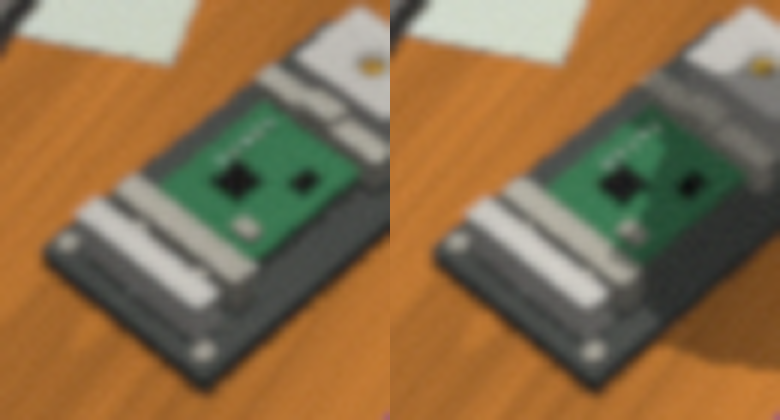

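The jaw has moved about 4 mm toward the board (1.35 rad × 3 mm = 4.05 mm), so the board is clamped. I'll return the driver to the stand now.

```bash
python3 -m pendant '-6 -2 0 0 0 0 | -14 -3.6 0 0 0 0 | -22 -5.6 0 0 0 0 | -30 -7.6 0 0 0 0 | -38 -9.6 0 0 0 0'>/dev/null; python3 -m pendant '-6 -1.2 0 0 0 0 | -11 -2.4 0 0 0 0 | -14 -3 0 0 0 0 | -14.5 -3.1 0 0 0 0 | -14.5 -3.1 0 0 0 0'>/dev/null; python3 st.py .484 -.2507 .16; python3 -m pendant '0 0 0 0 0 0 | 0 0 0 0 0 0'>/dev/null; python3 st.py .484 -.2507 .16
```

```text
t 23.45 p [ 0.4845 -0.2499  0.1995] xyaw 95.67 z [-6.e-04  7.e-04 -1.e+00] q [ 0.56   0.443 -0.258  1.835  0.141  0.883  0.335] F [-0.31  0.94 -1.27] T [ 0.017 -0.017 -0.008] op 0.273 59.43981349468231
tool delta [-0.0008 -0.0006  0.0395]
t 23.65 p [ 0.4848 -0.2494  0.2   ] xyaw 95.76 z [ 0.e+00  4.e-04 -1.e+00] q [ 0.56   0.442 -0.258  1.835  0.141  0.883  0.335] F [-0.24 -0.6  -1.47] T [ 0.    -0.061 -0.029] op 0.27 59.43999767303467
tool delta [-0.0012 -0.0009  0.04  ]
```

Converted, 0.104 m is 20.8, 0.09 m is 18.

```bash
python3 -m pendant '-0.24 -0.18 4 0 0 0 | -0.24 -0.18 9 0 0 0 | -0.24 -0.18 14 0 0 0 | -0.24 -0.18 18 0 0 0 | -0.24 -0.18 20.8 0 0 0'>/dev/null; python3 st.py .484 -.2507 .0895; python3 -m pendant '0 0 0.4 0 0 0 | 0 0 0.8 0 0 0 | 0 0 1.1 0 0 0 | 0 0 1.3 0 0 0 | 0 0 1.3 0 0 0'>/dev/null; python3 st.py .484 -.2507 .0895
```

```text
t 24.15 p [ 0.4836 -0.2509  0.0948] xyaw 95.73 z [-8.e-04  6.e-04 -1.e+00] q [ 0.534  0.591 -0.224  1.913  0.203  0.659  0.285] F [ 0.29 -0.37 -1.57] T [-0.043 -0.063  0.03 ] op 0.268 59.435779452323914
tool delta [0.0002 0.0004 0.0053]
t 24.65 p [ 0.4839 -0.252   0.0899] xyaw 95.66 z [ 6.e-04 -3.e-04 -1.e+00] q [ 0.533  0.599 -0.221  1.915  0.207  0.648  0.282] F [-0.16 -0.15 -1.05] T [-0.04  -0.008 -0.038] op 0.275 59.384703040122986
tool delta [0.0013 0.0002 0.0004]
```

```bash
python3 -m pendant '0.2 0 0.1 0 0 0 | 0.2 0 0.16 0 0 0 | 0.2 0 0.16 0 0 0'>/dev/null; python3 st.py; python3 -m pendant '0 0 0.1 0 0 0 | 0 0 0.16 0 0 0 | 0 0 0.16 0 0 0'>/dev/null; python3 st.py
```

```text
t 24.95 p [ 0.4838 -0.2511  0.0893] xyaw 95.66 z [ 6.e-04 -6.e-04 -1.e+00] q [ 0.531  0.6   -0.221  1.917  0.207  0.646  0.28 ] F [-2.96 -1.64  9.07] T [-0.024  0.526 -0.004] op 0.277 60.97093641757965
t 25.25 p [ 0.4838 -0.2512  0.0893] xyaw 95.65 z [ 9.e-04 -9.e-04 -1.e+00] q [ 0.53   0.6   -0.22   1.917  0.208  0.645  0.28 ] F [-6.41  1.77 24.68] T [0.425 1.676 0.008] op 0.274 63.051230907440186
```

Seated on the stand (25 N). I'll relieve the press, open and retreat.

Converted, -0.0012 m is -0.24.

```bash
python3 -m pendant '0 0 -0.24 0 0 0 | 0 0 -0.24 0 0 0'>/dev/null; python3 st.py; python3 -m pendant '0 0 0 0 0 0 | 0 0 0 0 0 0 | 0 0 0 0 0 0 | 0 0 0 0 0 0' 0.9>/dev/null; python3 -m pendant '0 0 -4 0 0 0 | 0 0 -9 0 0 0 | 0 0 -15 0 0 0 | 0 0 -22 0 0 0 | 0 0 -28 0 0 0'>/dev/null; python3 st.py; python3 -m pendant '0 0 -6 0 0 0 | 0 8 -8 0 0 0 | 0 16 -8 0 0 0 | 0 24 -8 0 0 0 | 0 32 -8 0 0 0'>/dev/null; python3 -m pendant '-8 0 0 0 0 0 | -16 0 0 0 0 0 | -24 0 0 0 0 0 | -32 0 0 0 0 0 | -40 0 0 0 0 0'>/dev/null;python3 st.py; python3 - <<'E'
from h import *
from cell import viewer
a=[]
for n,(u,v,w,h),(U,V) in(("side",(270,135,150,130),(0,0)),("top",(240,170,200,130),(0,0))):
    d=viewer.get_image(n);pickle.dump(d,open(n+"9.pkl","wb"));a.append(cv2.resize(d["color"][v:v+h,u:u+w,::-1],None,fx=2.25,fy=2.25,interpolation=cv2.INTER_CUBIC))
cv2.imwrite("pics/end.png",np.hstack(a))
E
```

```text
t 25.45 p [ 0.4837 -0.2508  0.0894] xyaw 95.67 z [ 4.e-04 -2.e-04 -1.e+00] q [ 0.531  0.599 -0.221  1.917  0.207  0.646  0.28 ] F [ 0.34  0.32 -0.94] T [-0.054 -0.063  0.019] op 0.276 59.61994707584381
t 26.35 p [ 0.4836 -0.2508  0.2308] xyaw 95.68 z [ 5.e-04 -1.e-04 -1.e+00] q [ 0.57   0.404 -0.266  1.804  0.127  0.949  0.349] F [ 0.19  0.08 -0.36] T [ 0.004 -0.029 -0.035] op 0.902 0.0
t 27.35 p [ 0.6624 -0.4356  0.2689] xyaw 95.67 z [-2.e-04  1.e-04 -1.e+00] q [ 0.605  0.805 -0.22   0.983  0.162  1.369  0.517] F [0.72 0.23 0.62] T [ 0.042 -0.032  0.002] op 0.899 0.0
```

View pics/end.png

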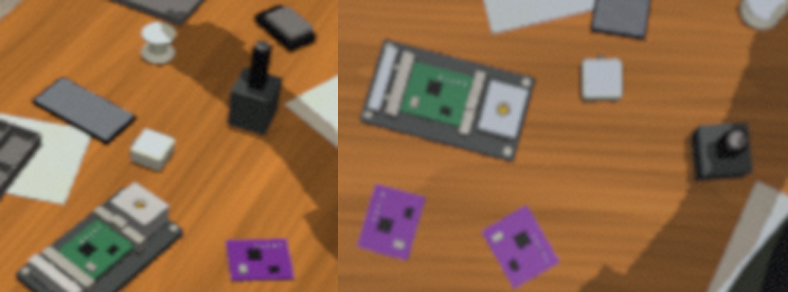

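The driver stands upright in its stand and the bystanders look unmoved. The holder is now unshaded, so I'll measure the jaw numerically.

```bash
python3 - <<'E'
from h import *
yv=np.array([.203,.979]);xv=np.array([.979,-.203]);c=np.array([.5375,.0887])
for n in("side","top"):
  for xo in(-.025,.02,.025,):
   r=[]
   for i in(load(n),load(n+"9")):
    s=np.arange(-.05,-.015,.0005); P=[np.r_[c+xv*xo+yv*t,.037] for t in s]; q=proj(i,P).astype(np.float32)
    g=cv2.remap(i["color"].astype(np.float32),q[:,0].reshape(1,-1),q[:,1].reshape(1,-1),cv2.INTER_CUBIC)[0][:,0]
    w=np.clip(g-g.min()-.5*(g[15:].max()-g.min()),0,None);w[:14]=0; r.append((w*s).sum()/w.sum()*1000)
   print(n,xo,np.round(r,2),round(r[1]-r[0],2))
E
```

```text
side -0.025 [-37.22 -33.35] 3.87
side 0.02 [-36.79 -33.06] 3.73
side 0.025 [-37.03 -33.23] 3.8
top -0.025 [-37.52 -33.31] 4.21
top 0.02 [-37.21 -33.61] 3.6
top 0.025 [-37.27 -33.21] 4.06
```

```bash
python3 -c "
from cell import ctrl
print(ctrl.finish_job())"
```

```text
the job is handed in; nothing more can be done
None
```

I turned the screw clockwise until it stopped (turning torque rose to 0.2 N m, about twice what it needs), and the jaw moved about 3.9 mm and clamps the board; the blade slipped out of the slot once near the stop and I re-seated it. The screwdriver is back upright in its stand, nothing else looks moved, and the job is handed in at about 27 s.

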